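# Tip the bracket over to the stop rail

### The job

Two L brackets stand on their short flanges on the bench in front of the aluminium stop rail. Using only pushes of the fingers, tip the yellow bracket over towards the rail so that its long flange lies flat on the bench and its short flange points up, then push it along the bench until the free edge of the long flange sits squarely against the rail. Never pick it up, and leave the blue bracket and everything else where they are.

Things in the scene. Friction and masses are not known exactly. Their poses are not given: they have to be found in the camera images.
- yellow: Yellow L bracket, 3 mm steel, 0.2-0.4 kg, slides at 1-3 N, 70 wide, long flange 120, short flange 60 mm (outside). Starts standing on the short flange. Origin: middle of the bend's outer edge, at bench height. Axes: z along the long flange (up at the start), y along the bend, x the long flange's outward normal: short flange at x -60 to 0, z 0 to 3; long flange at x -3 to 0, z 0 to 120 mm.
- yellow_top (a point): Middle of the long flange's free edge, outer face (bracket's z = 120 mm): this edge must end against the rail. Centre of mass about 10 mm inside the long flange's outer face and 40 mm up: pushed high on the long flange from the short flange's side, the bracket tips about its bend and falls by itself past about 15 degrees of lean.
- yellow_toe (a point): Middle of the short flange's free edge, under face (bracket's x = -60 mm). Once tipped as wanted, this is 60 mm above the bench, bracket z points level to the rail, x points down, and the short flange is upright, its outer face (at the origin) facing away from the rail.
- blue: Blue L bracket, same size, shape and axes as the yellow one, standing on its short flange beside it, their middles 130 to 230 mm apart along the rail. Bystander. Which of the two is on the left changes.
- rail: Fixed aluminium stop rail, 400 mm long (y), 30 thick, 35 tall, white scale on top. Origin: at bench height under the middle of the stop face; x points from the stop face into the rail, away from the robot. Both brackets start with their bend 155 to 195 mm before the stop face and their x axis towards it, within 15 degrees of square.
- jar: A closed jar, 60 mm across, 75 mm tall, loose, standing behind the rail. Origin: centre of its underside.
- hammer: A hammer lying on the right of the bench. Bystander.
- mug: A white mug, 76 mm across and 90 mm tall, on the right. Origin: centre of its underside. Bystander.
- channel: A bare steel U channel offcut, 120 x 50 x 40 mm, open side up, on the left. Origin: centre of its underside. Bystander.
- punch: A brass punch, 32 mm across, 85 mm tall, standing on the left. Origin: centre of its underside. Bystander.
- wrench: A wrench lying on the left of the bench. Bystander.
Mind the look-alikes: they are no part of the job. Of the things that look like the yellow, the middle-sized one is meant.

How it is judged:
On the way:
1. the yellow bracket has been tipped over: long flange flat on the bench, short flange up (height (world z) of yellow_toe above 0.055 m and height (world z) of yellow_top below 0.008 m), for 0.2 s.
At the end, for the whole second after the job is handed in: The yellow bracket lies on its long flange with the short flange up, the middle of the long flange's free edge within 5 mm of the stop face (within 180 mm of the rail's middle) and square to it within 0.06 rad, at rest; the blue bracket still stands (all of step 1 and x of yellow_top in the frame of rail between -0.005 and 0.003 m and y of yellow_top in the frame of rail between -0.18 and 0.18 m and angle between the z axis of yellow and the x axis of rail, either way round below 0.06 rad and linear speed of yellow below 0.02 m/s and angle between blue's own z axis and vertical below 0.1 rad); the robot touches nothing.
It fails at once if the yellow bracket is lifted (its bend more than 25 mm above the bench) (height (world z) of yellow above 0.025 m).
It fails at once if the blue bracket is moved more than 15 mm or tipped (distance of blue from where it was at the start of the episode above 0.015 m or angle between blue's own z axis and vertical above 0.3 rad).
It fails at once if another thing on the bench is moved more than 20 mm (distance of any of jar, hammer, mug, channel, punch, wrench from where it was at the start of the episode above 0.02 m).
It also fails if it takes over 51 s, if anything falls off the work surface, if the arm or the gripper's body presses on something with over 40 N, if the wrist force passes 120 N, or if a joint passes its speed limit or range.

### The arm

A 7-joint arm with a two-finger parallel gripper is mounted at the origin on the work surface. World frame = base frame: x ahead of the robot, y to its left, z up, the work surface at z = 0. Lengths are in m, angles in rad, forces in N, time in s.
With the tool pointing down it reaches from about 0.375 to 0.925 m from the base axis. Payload 3.1 kg.
Tool frame: the origin (TCP) lies midway between the tips of the shut fingers; the grasp point (between the pads) lies grip_depth behind it (grip_depth is the distance from the TCP to the grasp point, in m); z points along the fingers, x is the direction in which the jaws open and shut, and the axes are right-handed (so a half turn about z gives the same grasp; the last joint's range is limited). The gripper opens to 85 mm and grips with 20 to 120 N. Pads are 22 mm wide; open, the fingers measure 114 mm over their backs; the gripper's body (76 mm by 85 mm) begins 54 mm behind the grasp point. The pads swing forward as they close: fully open they stand 13 mm farther back than shut.
Start: joints at [-0.098, 0.383, 0.044, 1.598, -0.018, 1.161, -0.05], TCP at [0.65, 0, 0.231] pointing down, gripper open.
Joint ranges: [-2.61, 2.61], [-0.41, 2.15], [-1.48, 1.57], [0, 2.5], [-1.57, 4.71], [0.05, 1.97], [-2.85, 2.85]. Speed limits (rad/s): [2.79, 2.79, 3.14, 3.14, 3.14, 3.14, 3.14].

### API

Orientations are given as a rotation vector (axis times angle).
In Python, from plant import * gives the robot as it stands.
- The arm moves only by the tool carry_out, never from a script. Its argument "steps" is one flat list of numbers, 6 for each row, row after row: the shift along the world's x, y, z in m, then the turn, a rotation vector about the world's x, y, z in rad. A call has 1 to 10 rows; each row is the pose to reach, as a shift and turn from the pose commanded when the call began; what a row does not reach only later rows make up. A row lasts 1/10 s, in which the tool goes at most 50 mm and 8.59 degrees, less where a joint would pass 70% of its speed; a pose out of reach is approached as far as the arm can. A call with a gripper value outside its range is refused whole. "claw" is the opening, from 0 (shut) to 1 (fully open), set as the call begins (left out, the last holds). The fingers move at their own pace and stop on an object; "newtons" is the grip in N (left out, the last holds). Time passes only in rows, so rows that repeat a pose let the fingers close. It gives the time, the measured TCP pose, the force and the opening at its end, in the units of the state.
- get_state(): the state, without advancing time (a new reading comes with each control period).
- camera(name): name is "scene" or "side" or "wrist"; returns a dict with "color" (384x512x3 uint8, blue, green, red), "z_map" (384x512 float32, m along the optical axis (not along the pixel's ray), 0 where there is no reading), "camera_matrix" (3x3 intrinsics, pixels), "rvec" (rotation vector, rad) and "tvec" (3), from world to camera coordinates, as OpenCV has them. Camera axes: x right, y down, z forward; pixel columns grow to the right and rows downward; lengths in m; the calibration is good to about 2 mm. The wrist camera is an equidistant fisheye: a pixel r from the principal point sees the ray r / f radians off the axis. A picture is of the moment at which its call begins.
- close_job(): hands the job in, once; it reports no verdict.
The state is a dict: "clock": time; "joint_positions": joint angles; "qvel": joint speeds; "joint_efforts": joint torques, N m; "tcp_pos": TCP position; "orientation": TCP orientation; "wrist_force": force on the tool from outside, world axes, zero at the start; "ft_torque": the same for the moment, N m; "opening": finger opening in m.
Only numpy, scipy, OpenCV 4.12 (cv2) and the standard library are available. Lean on these libraries where they do the work, as an engineer would, in place of code of your own. Each camera call takes 0.05 s, during which the arm holds its last target. There are 200 camera calls.

## Working session

There is one attempt and no reset: what is moved stays moved. The work goes in short steps, Python scripts to look and compute and a tool call to move; the robot and the scene stay as the last step left them, time stands still between calls to the robot, and variables do not carry over. Pictures are saved under pics/ and viewed, about 8 in all and at most 12, crops included, and the job is handed in when it is done.

Besides the shell and the picture viewer there is one more tool, called after "Emit:" as name(argument=value, ...) on one line, values as JSON. carry_out: Moves the arm, as the interface text tells. Its arguments: {"type":"object","properties":{"steps":{"type":"array","items":{"type":"number"}},"claw":{"type":"number"},"newtons":{"type":"number"}},"required":["steps"]}

```bash
mkdir -p pics; cat > h.py <<'E'
from plant import *
import numpy as np, cv2
def cloud(c):
    z=c["z_map"];K=c["camera_matrix"];R=cv2.Rodrigues(np.array(c["rvec"],float))[0];t=np.array(c["tvec"],float).ravel()
    v,u=np.mgrid[:z.shape[0],:z.shape[1]]
    P=np.stack([(u-K[0,2])/K[0,0]*z,(v-K[1,2])/K[1,1]*z,z],-1)
    return (P-t)@R
E
python3 - <<'E'
from h import *
a=camera("scene");b=camera("side")
np.savez("a.npz",**a);np.savez("b.npz",**b)
cv2.imwrite("pics/1.png",a["color"]);cv2.imwrite("pics/2.png",b["color"])
for c in(a,b):
    print(-cv2.Rodrigues(np.array(c["rvec"],float))[0].T@np.array(c["tvec"]).ravel())
s=get_state();print(s)
E
```

```text
[ 1.09660923 -0.67236683  1.36635054]
[0.06446371 0.86897027 1.32195332]
{'clock': 0.1, 'joint_positions': array([-0.09779643,  0.38375574,  0.04387653,  1.59940568, -0.01785547,
        1.16118548, -0.04989456]), 'qvel': array([-0.00128161, -0.00151465,  0.0011517 , -0.00494795,  0.00129632,
        0.00022596, -0.00022468]), 'joint_efforts': array([ 2.75694918e-03, -4.34731865e+01,  1.02928251e+00, -2.50458258e+01,
        1.08449228e-02,  5.45091054e-03, -1.99926194e-05]), 'tcp_pos': array([ 6.49158230e-01, -4.08615321e-05,  2.30017012e-01]), 'orientation': array([ 3.14141105e+00,  9.84690778e-05, -3.69919575e-03]), 'wrist_force': array([ 0.48391802, -0.66808611, -0.31388504]), 'ft_torque': array([ 0.02220619,  0.06399781, -0.05702047]), 'opening': 0.08545365656154207}
```

View pics/1.png

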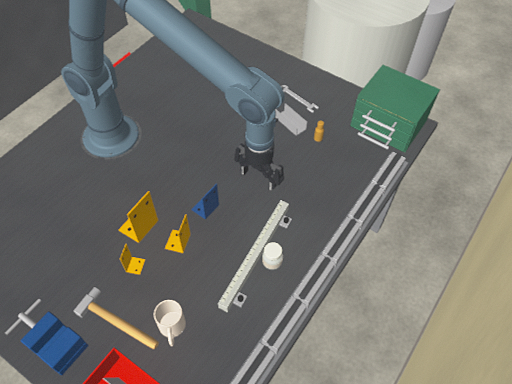

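View pics/2.png

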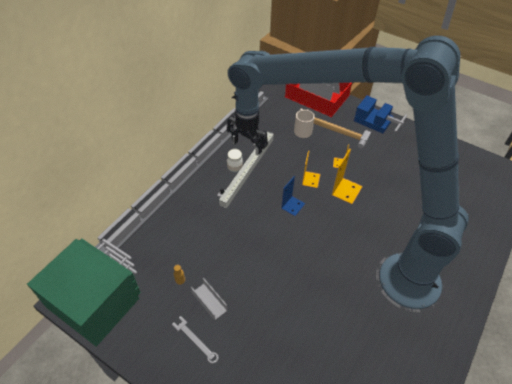

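The scene picture shows three yellow L brackets: a large one at (140,217), one at (179,236) and a small one at (132,260). Blue is at (206,202) and the rail runs from (220,305) to (285,205). The middle-sized one should be (179,236). I'll confirm that by measured height and an enlarged crop.

```bash
python3 - <<'E'
from h import *
cr=[]
for n in "ab":
    c=dict(np.load(n+".npz"));P=cloud(c);hsv=cv2.cvtColor(c["color"],cv2.COLOR_BGR2HSV)
    Y=cv2.inRange(hsv,(18,140,60),(35,255,255));B=cv2.inRange(hsv,(105,120,40),(125,255,255))
    for nm,m in(("Y",Y),("B",B)):
        k,l,st,ce=cv2.connectedComponentsWithStats(m)
        for i in range(1,k):
            if st[i,4]<60: continue
            p=P[(l==i)&(c["z_map"]>0)]
            if p[:,0].mean()<.2 or p[:,2].max()>.3 or np.ptp(p[:,0])>.3: continue
            hi=p[p[:,2]>.02]; top=p[p[:,2]>np.percentile(p[:,2],98)-.012]; fl=p[(p[:,2]<.008)]
            print(n,nm,ce[i].round(),st[i,4],"zmax",np.percentile(p[:,2],98).round(4),"min",p.min(0).round(3),"max",p.max(0).round(3))
            if len(hi)>20:
                # vertical flange line fit in xy, and robust plan rect of it
                vx,vy,x0,y0=cv2.fitLine(hi[:,:2].astype(np.float32),cv2.DIST_HUBER,0,.001,.001).ravel()
                s=(hi[:,:2]-[x0,y0])@[vx,vy]
                print("   flange mid",(np.array([x0,y0])+[vx*(s.min()+s.max())/2,vy*(s.min()+s.max())/2]).round(4),"w",np.ptp(s).round(4),"yaw normal",np.degrees(np.arctan2(-vx,vy)).round(1), "xspread",((hi[:,:2]-[x0,y0])@[-vy,vx]).std().round(4))
            if len(fl)>20: print("   foot rect",cv2.minAreaRect(fl[:,:2].astype(np.float32)))
    # rail top
    W=(P[...,2]>.028)&(P[...,2]<.042)&(c["z_map"]>0)&(P[...,0]>.6)&(abs(P[...,1]+.0)<.4)&(P[...,0]<.95)&(hsv[...,1]<70)&(hsv[...,2]>110)
    k,l,st,ce=cv2.connectedComponentsWithStats(W.astype(np.uint8),connectivity=8)
    for i in range(1,k):
        if st[i,4]>120: print(n,"rail?",ce[i].round(),st[i,4],cv2.minAreaRect(P[l==i][:,:2].astype(np.float32)),P[l==i][:,2].mean())
    y,x=(165,95) if n=="a" else (130,265)
    cr.append(cv2.resize(c["color"][y:y+120,x:x+130],None,fx=3,fy=3,interpolation=cv2.INTER_CUBIC))
cv2.imwrite("pics/3.png",np.hstack(cr))
E
```

```text
a Y [319. 131.] 141 zmax 0.0879 min [ 0.608  0.402 -0.004] max [0.642 0.429 0.09 ]
   flange mid [0.6264 0.4136] w 0.0306 yaw normal -76.7 xspread 0.0057
a Y [140. 219.] 1043 zmax 0.1672 min [ 0.274 -0.275 -0.006] max [ 0.39  -0.127  0.172]
   flange mid [ 0.3825 -0.2241] w 0.0996 yaw normal -177.3 xspread 0.0017
   foot rect ((0.3297674059867859, -0.20009487867355347), (0.10589753091335297, 0.15182450413703918), 2.651414155960083)
a Y [179. 237.] 500 zmax 0.1206 min [ 0.436 -0.239 -0.007] max [ 0.523 -0.106  0.125]
   flange mid [ 0.51  -0.188] w 0.0687 yaw normal -160.4 xspread 0.0011
   foot rect ((0.4554252028465271, -0.18000108003616333), (0.058545392006635666, 0.14176435768604279), 37.22787857055664)
a Y [131. 262.] 412 zmax 0.088 min [ 0.353 -0.368 -0.006] max [ 0.46  -0.3    0.095]
   flange mid [ 0.4127 -0.3439] w 0.0513 yaw normal -155.9 xspread 0.0011
   foot rect ((0.4056032598018646, -0.3352543115615845), (0.062134355306625366, 0.1108398512005806), 85.53047180175781)
a B [207. 203.] 378 zmax 0.1215 min [ 0.44  -0.086 -0.006] max [0.507 0.042 0.126]
   flange mid [ 0.5034
[... 1335 characters left out ...]
5.] 836 zmax 0.0814 min [ 0.346 -0.729 -0.008] max [ 0.487 -0.578  0.087]
   flange mid [ 0.4238 -0.6084] w 0.1582 yaw normal -105.4 xspread 0.0313
   foot rect ((0.41521477699279785, -0.6574569940567017), (0.14447751641273499, 0.13303126394748688), 88.60086059570312)
b B [291. 200.] 428 zmax 0.1158 min [ 0.44  -0.085 -0.009] max [ 0.501 -0.006  0.121]
   flange mid [ 0.4979 -0.044 ] w 0.0735 yaw normal -1.3 xspread 0.0011
   foot rect ((0.46982961893081665, -0.04584476724267006), (0.07817710936069489, 0.05956260859966278), 87.81023406982422)
b rail? [239. 177.] 401 ((0.6993880867958069, -0.037090182304382324), (0.03389204293489456, 0.2920503616333008), 6.309840679168701) 0.03225466841117885
```

View pics/3.png

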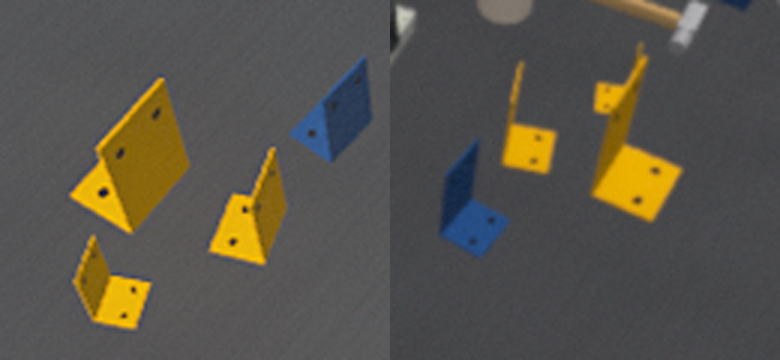

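Confirmed: the candidates are (140,217) at 167 mm tall, (179,236) at 120 mm and (132,260) at 88 mm. The middle one, (179,236), matches the 120 x 70 size. Its outer face is near (0.509,-0.186) with its normal at 19.7°. The rail normal is at 6.7°.

First move: go behind it, with the jaws parallel to the flange and part-closed.

Emit:
carry_out(steps=[-0.018,-0.02,0,0,0,-0.123,-0.036,-0.04,0,0,0,-0.246,-0.053,-0.06,0,0,0,-0.369,-0.071,-0.08,0,0,0,-0.492,-0.089,-0.1,0,0,0,-0.615,-0.107,-0.119,0,0,0,-0.738,-0.125,-0.139,0,0,0,-0.861,-0.142,-0.159,0,0,0,-0.984,-0.16,-0.179,0,0,0,-1.107,-0.178,-0.199,0,0,0,-1.229], claw=0.35)

```text
clock: 1.1
tcp_pos: [0.4707, -0.1995, 0.2308]
orientation: [2.562, -1.817, -0.002]
wrist_force: [-0.3, -0.3, 0.4]
opening: 0.0297
```

Emit:
carry_out(steps=[0,0,-0.025,0,0,0,0,0,-0.05,0,0,0,0,0,-0.075,0,0,0,0,0,-0.1,0,0,0,0,0,-0.125,0,0,0,0,0,-0.138,0,0,0,0,0,-0.138,0,0,0,0,0,-0.138,0,0,0])

```text
clock: 1.9
tcp_pos: [0.4723, -0.1992, 0.0937]
orientation: [-2.567, 1.811, -0.001]
wrist_force: [0.4, 1.2, 0.3]
opening: 0.0298
```

```bash
python3 - <<'E'
from h import *
a=camera("scene");b=camera("side")
cv2.imwrite("pics/4.png",np.hstack([cv2.resize(a["color"][150:290,90:230],None,fx=2.8,fy=2.8),cv2.resize(b["color"][110:250,250:390],None,fx=2.8,fy=2.8)]))
E
```

```text
(no output)
```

View pics/4.png

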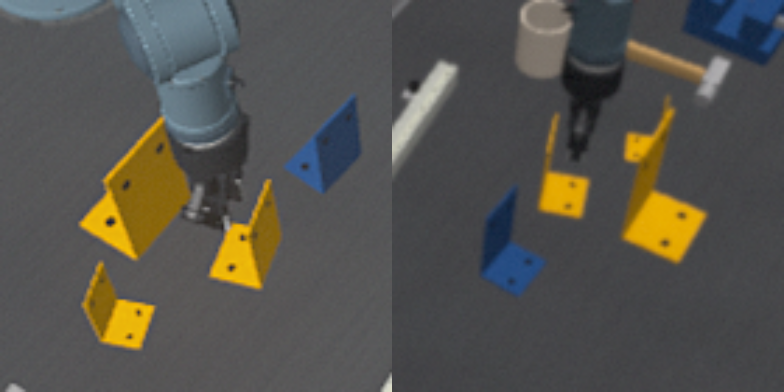

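The fingers are behind the middle bracket's long flange, clear of everything. Now I push to tip it.

Emit:
carry_out(steps=[0.006,0.002,0,0,0,0,0.011,0.004,0,0,0,0,0.017,0.006,0,0,0,0,0.023,0.008,0,0,0,0,0.028,0.01,0,0,0,0,0.034,0.012,0,0,0,0,0.04,0.014,0,0,0,0,0.045,0.016,0,0,0,0,0.051,0.018,0,0,0,0,0.057,0.02,0,0,0,0])

```text
clock: 3.0
tcp_pos: [0.5295, -0.1788, 0.0933]
orientation: [-2.567, 1.811, -0.0]
wrist_force: [1.1, -0.1, -0.1]
opening: 0.0303
```

```bash
cat > m.py <<'E'
from h import *
import sys
a=camera("scene");b=camera("side")
np.savez("a.npz",**a);np.savez("b.npz",**b)
cv2.imwrite(sys.argv[1],np.hstack([cv2.resize(a["color"][160:300,130:270],None,fx=2.8,fy=2.8),cv2.resize(b["color"][110:250,220:360],None,fx=2.8,fy=2.8)]))
n=np.array([np.cos(.1165),np.sin(.1165)]);t=np.array([-n[1],n[0]])
for nm,c in(("a",a),("b",b)):
    P=cloud(c);hsv=cv2.cvtColor(c["color"],cv2.COLOR_BGR2HSV)
    Y=(cv2.inRange(hsv,(18,120,50),(35,255,255))>0)&(c["z_map"]>0)&(P[...,0]>.48)&(P[...,0]<.75)&(P[...,1]<-.03)&(P[...,1]>-.3)
    p=P[Y]; print(nm,len(p),"x",p[:,0].min(),p[:,0].max(),"zmax",p[:,2].max())
    f=p[p[:,2]<.010]
    if len(f)>20: print("  flat n",np.percentile(f[:,:2]@n,[0,1,99,100]).round(4),"t",np.percentile(f[:,:2]@t,[1,99]).round(4),cv2.minAreaRect(f[:,:2].astype(np.float32)))
    W=(P[...,2]>.028)&(P[...,2]<.042)&(P[...,0]>.6)&(abs(P[...,1]+.1)<.22)&(P[...,0]<.8)&(hsv[...,1]<70)&(hsv[...,2]>110)
    k,l,st,ce=cv2.connectedComponentsWithStats(W.astype(np.uint8));i=1+st[1:,4].argmax();r=P[l==i]
    print("  rail",cv2.minAreaRect(r[:,:2].astype(np.float32)),"n",np.percentile(r[:,:2]@n,[1,99]).round(4))
print(get_state()["tcp_pos"])
E
python3 m.py pics/5.png
```

```text
a 359 x 0.480092232635028 0.5678487186578848 zmax 0.19406443678587132
  flat n [0.4548 0.4574 0.4993 0.501 ] t [-0.2801 -0.1556] ((0.5044588446617126, -0.16022257506847382), (0.12692154943943024, 0.03942612558603287), 89.2934799194336)
  rail ((0.7093968987464905, -0.09616129100322723), (0.03248259425163269, 0.40103644132614136), 6.783595085144043) n [0.6784 0.7088]
b 382 x 0.4802547348862358 0.6204358886644173 zmax 0.1860529496479448
  flat n [0.4485 0.4522 0.5776 0.5838] t [-0.3503 -0.2061] ((0.531400740146637, -0.2412123829126358), (0.0968041941523552, 0.18569454550743103), 50.39128875732422)
  rail ((0.705425500869751, -0.09234468638896942), (0.03323684260249138, 0.40135839581489563), 6.5565185546875) n [0.6743 0.7052]
[ 0.53030778 -0.17831913  0.09340121]
```

View pics/5.png

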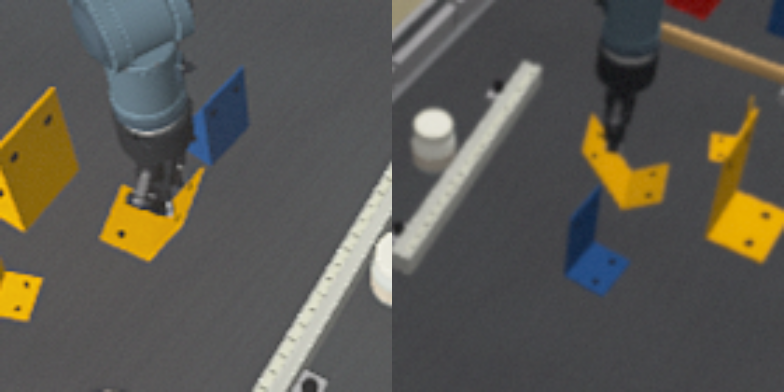

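It is leaning well over, with the bend still on the bench. I'll push a little more until it falls.

Emit:
carry_out(steps=[0.006,0.002,0,0,0,0,0.012,0.004,0,0,0,0,0.018,0.006,0,0,0,0,0.024,0.008,0,0,0,0,0.024,0.008,0,0,0,0,0.024,0.008,0,0,0,0,0.024,0.008,0,0,0,0])

```text
clock: 3.8
tcp_pos: [0.5526, -0.1712, 0.0932]
orientation: [2.566, -1.811, -0.001]
wrist_force: [0.2, -1.3, 0.4]
opening: 0.0303
```

```bash
python3 m.py pics/6.png
```

```text
a 835 x 0.48770749097636595 0.6349173025559524 zmax 0.10017745404210755
  flat n [0.4643 0.4728 0.6061 0.6107] t [-0.2726 -0.1875] ((0.5589538216590881, -0.16773876547813416), (0.14066308736801147, 0.07452687621116638), 21.059532165527344)
  rail ((0.7092925310134888, -0.09494714438915253), (0.03222556784749031, 0.40410929918289185), 6.840094566345215) n [0.6786 0.7088]
b 463 x 0.49436241029087225 0.6350282301523438 zmax 0.11905541565358563
  flat n [0.4777 0.4825 0.6053 0.6108] t [-0.3081 -0.1819] ((0.5744727253913879, -0.18523815274238586), (0.12329324334859848, 0.1250634789466858), 20.194711685180664)
  rail ((0.7051602005958557, -0.09304158389568329), (0.033525969833135605, 0.40279820561408997), 6.6692657470703125) n [0.6742 0.7054]
[ 0.5525971  -0.17121442  0.09319329]
```

View pics/6.png

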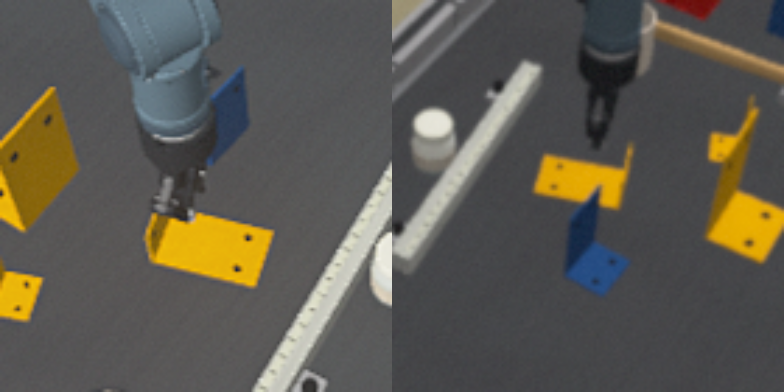

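It is tipped: the long flange lies flat and the short flange is upright. The bend centre is near (0.512,-0.186) with yaw about 20.5°. Next I raise, go behind the short flange with the jaws parallel to the rail, and go low.

Emit:
carry_out(steps=[0,0,0.03,0,0,0,-0.02,-0.003,0.03,0,0,-0.056,-0.042,-0.005,0.03,0,0,-0.113,-0.063,-0.008,0.03,0,0,-0.169,-0.084,-0.01,0.03,0,0,-0.225,-0.084,-0.01,0.03,0,0,-0.225,-0.084,-0.01,0,0,0,-0.225,-0.084,-0.01,-0.03,0,0,-0.225,-0.084,-0.01,-0.06,0,0,-0.225,-0.084,-0.01,-0.078,0,0,-0.225])

```text
clock: 4.9
tcp_pos: [0.4688, -0.1803, 0.0133]
orientation: [2.348, -2.086, -0.003]
wrist_force: [-0.4, 0.4, 0.4]
opening: 0.0298
```

```bash
python3 m.py pics/7.png
```

```text
a 922 x 0.4807702412426806 0.6356881834864698 zmax 0.06364873495342491
  flat n [0.4595 0.466  0.6065 0.611 ] t [-0.2736 -0.1877] ((0.5583646297454834, -0.16767966747283936), (0.14295049011707306, 0.0799206793308258), 17.584823608398438)
  rail ((0.7096017599105835, -0.09481564164161682), (0.032020147889852524, 0.4041321575641632), 6.770005702972412) n [0.6787 0.7088]
b 463 x 0.49659521490416725 0.6357613916586317 zmax 0.11743660774403315
  flat n [0.4775 0.4815 0.6044 0.6106] t [-0.3088 -0.1839] ((0.5729255080223083, -0.18483656644821167), (0.12346801906824112, 0.12558723986148834), 19.87919044494629)
  rail ((0.7053925395011902, -0.09207355976104736), (0.03360367566347122, 0.4020084738731384), 6.538193225860596) n [0.6738 0.7057]
[ 0.46731308 -0.17998827  0.01281007]
```

View pics/7.png

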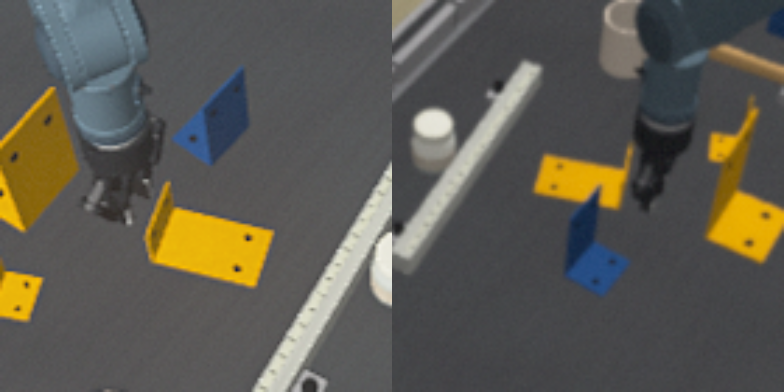

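The fingers are low behind the short flange. Now I push along the rail normal, 85 mm first.

Emit:
carry_out(steps=[0.008,0.001,0,0,0,0,0.017,0.002,0,0,0,0,0.025,0.003,0,0,0,0,0.033,0.004,0,0,0,0,0.042,0.005,0,0,0,0,0.05,0.006,0,0,0,0,0.059,0.007,0,0,0,0,0.068,0.008,0,0,0,0,0.076,0.009,0,0,0,0,0.084,0.01,0,0,0,0])

```text
clock: 6.0
tcp_pos: [0.5536, -0.171, 0.0152]
orientation: [2.347, -2.088, -0.0]
wrist_force: [-1.3, 0.8, 1.3]
opening: 0.0299
```

```bash
python3 m.py pics/8.png
```

```text
a 984 x 0.5371989127973938 0.6912900714573357 zmax 0.06642288415268267
  flat n [0.5203 0.5369 0.6635 0.6659] t [-0.2736 -0.2028] ((0.6131306886672974, -0.16445407271385193), (0.0906815379858017, 0.1577404886484146), 86.47325134277344)
  rail ((0.7095405459403992, -0.09582120180130005), (0.03170139342546463, 0.4025133550167084), 6.686450958251953) n [0.6785 0.7088]
b 406 x 0.5518030258705352 0.6961690792857889 zmax 0.11081164407823615
  flat n [0.5442 0.5513 0.6648 0.6699] t [-0.2773 -0.1973] ((0.6303738951683044, -0.16688713431358337), (0.12187240272760391, 0.08564363420009613), 11.245777130126953)
  rail ((0.7055718302726746, -0.09106934070587158), (0.03374549373984337, 0.39941611886024475), 6.925493240356445) n [0.674  0.7057]
[ 0.55514785 -0.17062757  0.0155229 ]
```

View pics/8.png

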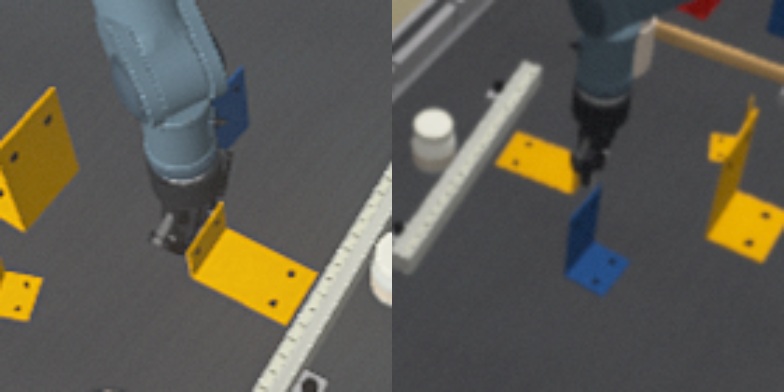

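The bracket is square to the eye, with a gap of about 10 mm. I'll push slowly and watch the force.

Emit:
carry_out(steps=[0.002,0,0,0,0,0,0.004,0,0,0,0,0,0.006,0.001,0,0,0,0,0.008,0.001,0,0,0,0,0.008,0.001,0,0,0,0])

```text
clock: 6.6
tcp_pos: [0.5612, -0.1699, 0.0152]
orientation: [-2.347, 2.088, -0.0]
wrist_force: [-0.1, -0.4, -0.4]
opening: 0.0297
```

Emit:
carry_out(steps=[0.001,0,0,0,0,0,0.002,0,0,0,0,0,0.003,0,0,0,0,0,0.003,0,0,0,0,0])

```text
clock: 7.0
tcp_pos: [0.5643, -0.1699, 0.0152]
orientation: [-2.347, 2.088, -0.0]
wrist_force: [-0.2, -0.8, -0.6]
opening: 0.0301
```

```bash
python3 m.py pics/9.png
```

```text
a 936 x 0.5517865559639044 0.6944207180918449 zmax 0.06522206272880396
  flat n [0.5312 0.544  0.6679 0.6694] t [-0.2737 -0.2023] ((0.6232239007949829, -0.16135530173778534), (0.1416715681552887, 0.090754434466362), 0.7677505016326904)
  rail ((0.709730327129364, -0.09612478315830231), (0.03139938414096832, 0.4013669192790985), 6.760719299316406) n [0.6785 0.7087]
b 402 x 0.5600547771812874 0.7029232296841993 zmax 0.11273172075571147
  flat n [0.5518 0.5537 0.673  0.6769] t [-0.2767 -0.1974] ((0.6372992992401123, -0.1649778187274933), (0.12585242092609406, 0.08442249149084091), 4.661247253417969)
  rail ((0.7053389549255371, -0.09190703928470612), (0.03344899043440819, 0.40307536721229553), 6.749064922332764) n [0.6744 0.7055]
[ 0.56428707 -0.16994352  0.0152978 ]
```

Emit:
carry_out(steps=[0.001,0,0,0,0,0,0.002,0,0,0,0,0,0.002,0,0,0,0,0])

```text
clock: 7.4
tcp_pos: [0.5662, -0.17, 0.0153]
orientation: [-2.347, 2.088, -0.0]
wrist_force: [-0.1, -0.6, -0.2]
opening: 0.0301
```

```bash
python3 - <<'E'
from h import *
a=camera("side");b=camera("wrist")
cv2.imwrite("pics/10.png",np.hstack([cv2.resize(a["color"][110:190,225:305],(400,400),interpolation=cv2.INTER_CUBIC),cv2.resize(b["color"],(400,400))]))
E
python3 m.py pics/11.png
```

```text
a 931 x 0.5574472373506181 0.6955537588034437 zmax 0.06573639424485693
  flat n [0.5354 0.5548 0.6681 0.6699] t [-0.274  -0.2029] ((0.6262925267219543, -0.16662973165512085), (0.13425981998443604, 0.07474710047245026), 7.2067179679870605)
  rail ((0.7094258666038513, -0.09565743803977966), (0.03148731589317322, 0.40289491415023804), 6.718108654022217) n [0.6787 0.7086]
b 400 x 0.557710097623572 0.7030401920724771 zmax 0.11664103939564975
  flat n [0.5533 0.5555 0.6742 0.6787] t [-0.2774 -0.1963] ((0.639404833316803, -0.16470806300640106), (0.12570087611675262, 0.08730091899633408), 6.059632778167725)
  rail ((0.7344701290130615, -0.08959564566612244), (0.09165994822978973, 0.4017929434776306), 6.7198615074157715) n [0.6741 0.7505]
[ 0.56625685 -0.16998557  0.01531149]
```

View pics/10.png

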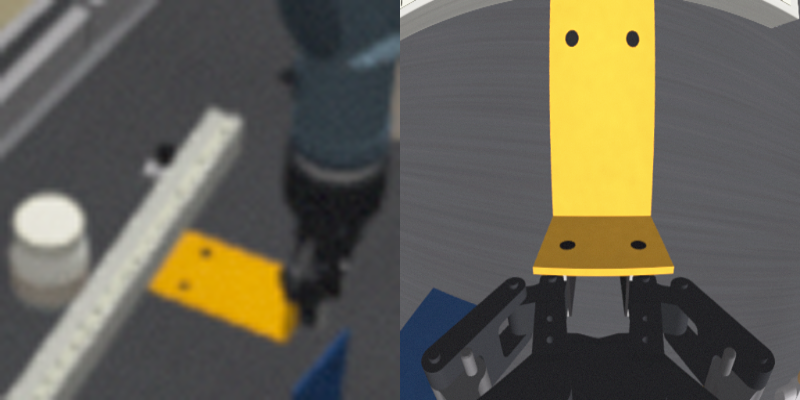

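The wrist view shows the bracket square to the fingers and in contact. The side view shows its free edge at or very near the rail. I'll creep on until the force rises.

Emit:
carry_out(steps=[0.001,0,0,0,0,0,0.002,0,0,0,0,0,0.002,0,0,0,0,0])

```text
clock: 7.9
tcp_pos: [0.5674, -0.1701, 0.0151]
orientation: [2.347, -2.088, -0.002]
wrist_force: [-2.4, -0.3, 0.8]
opening: 0.0295
```

Emit:
carry_out(steps=[0.001,0,0,0,0,0,0.002,0,0,0,0,0,0.002,0,0,0,0,0])

```text
clock: 8.2
tcp_pos: [0.5674, -0.1704, 0.0145]
orientation: [2.344, -2.087, -0.006]
wrist_force: [-6.0, -0.6, 1.8]
opening: 0.0299
```

The TCP has stalled at x = 0.5674 and the force is climbing, so the bracket is seated against the rail. I'll back off straight and raise.

Emit:
carry_out(steps=[0.001,0,0,0,0,0,0.001,0,0,0,0,0,-0.005,-0.001,0,0,0,0,-0.012,-0.001,0,0,0,0,-0.025,-0.003,0,0,0,0,-0.04,-0.005,0,0,0,0,-0.05,-0.006,0.03,0,0,0,-0.05,-0.006,0.08,0,0,0,-0.05,-0.006,0.13,0,0,0,-0.05,-0.006,0.18,0,0,0])

```text
clock: 9.2
tcp_pos: [0.5191, -0.176, 0.1971]
orientation: [-2.346, 2.088, -0.001]
wrist_force: [0.1, -0.2, 0.4]
opening: 0.03
```

```bash
python3 m.py pics/12.png; python3 - <<'E'
from h import *
c=dict(np.load("b.npz"));P=cloud(c);hsv=cv2.cvtColor(c["color"],cv2.COLOR_BGR2HSV)
Y=(cv2.inRange(hsv,(18,120,50),(35,255,255))>0)&(P[...,0]>.54)&(P[...,0]<.75)&(P[...,1]<-.08)&(P[...,1]>-.3)
print("yellow rect b",cv2.minAreaRect(P[Y&(P[...,2]<.01)][:,:2].astype(np.float32)),"zmax",np.percentile(P[Y][:,2],98))
B=(cv2.inRange(hsv,(105,120,40),(125,255,255))>0)&(abs(P[...,0]-.48)<.08)&(abs(P[...,1]+.05)<.1)
p=P[B&(P[...,2]>.02)];print("blue",p.mean(0),p[:,2].max(), P[B].min(0),P[B].max(0))
E
```

```text
a 919 x 0.553734259227292 0.695896266873285 zmax 0.06436892242317743
  flat n [0.533  0.5368 0.668  0.67  ] t [-0.2741 -0.2019] ((0.6250441074371338, -0.15812040865421295), (0.13712991774082184, 0.09425842016935349), 3.8397817611694336)
  rail ((0.7097715139389038, -0.09664677083492279), (0.03218982368707657, 0.4009142518043518), 6.570126533508301) n [0.6787 0.7087]
b 478 x 0.5746103028055082 0.7039604765571805 zmax 0.05967895452849973
  flat n [0.5545 0.5554 0.6754 0.6789] t [-0.2934 -0.1979] ((0.6427951455116272, -0.18641605973243713), (0.12446777522563934, 0.1289931833744049), 9.114123344421387)
  rail ((0.7048815488815308, -0.09108267724514008), (0.033776380121707916, 0.39587992429733276), 6.868814468383789) n [0.674  0.7051]
[ 0.5256101  -0.17817262  0.20399023]
yellow rect b ((0.6427951455116272, -0.18641605973243713), (0.12446777522563934, 0.1289931833744049), 9.114123344421387) zmax 0.05384923792402562
blue [ 0.49779234 -0.04386675  0.07223163] 0.12322989419793516 [ 0.44065138 -0.08414115 -0.00833055] [ 0.50096084 -0.00572675  0.12322989]
```

View pics/12.png

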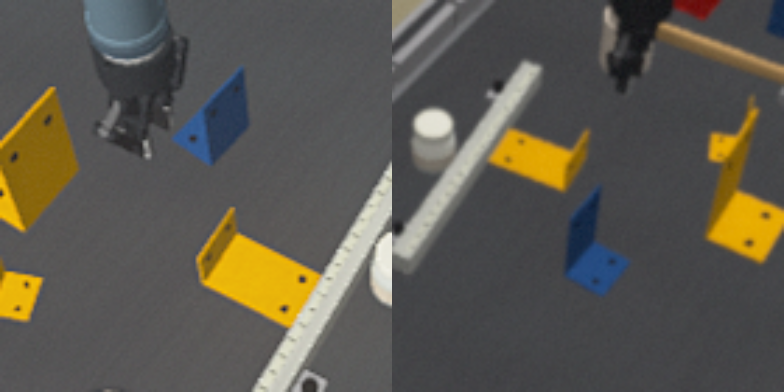

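It is against the rail and blue is unmoved. One squareness check with line fits before handing in, using the short flange, the long flange's sides and the rail.

```bash
python3 - <<'E'
from h import *
for nm in "ab":
    c=dict(np.load(nm+".npz"));P=cloud(c);hsv=cv2.cvtColor(c["color"],cv2.COLOR_BGR2HSV)
    Y=(cv2.inRange(hsv,(18,120,50),(35,255,255))>0)&(P[...,0]>.53)&(P[...,0]<.75)&(P[...,1]<-.08)&(P[...,1]>-.25)&(c["z_map"]>0)
    p=P[Y]; f=lambda q:cv2.fitLine(q.astype(np.float32),cv2.DIST_HUBER,0,.001,.001).ravel()
    s=p[(p[:,2]>.02)&(p[:,2]<.05)&(p[:,0]<.6)]; v=f(s[:,:2]);print(nm,"short flange normal deg",np.degrees(np.arctan(-v[0]/v[1])),len(s))
    l=p[(p[:,2]<.01)&(p[:,0]>.59)&(p[:,0]<.66)]
    for fn in(np.argmin,np.argmax):
        e=np.array([q[fn(q[:,1])][:2] for x in np.arange(.59,.66,.005) if len(q:=l[abs(l[:,0]-x)<.004])]);v=f(e);print("  side edge deg",np.degrees(np.arctan(v[1]/v[0])))
E
```

```text
a short flange normal deg 6.318496 63
  side edge deg 7.5421696
  side edge deg 5.457088
b short flange normal deg 6.503361 33
  side edge deg 20.469038
  side edge deg 11.54187
```

```bash
python3 -c "
from plant import *
print(close_job())"
```

```text
the job is handed in; nothing more can be done
None
```

I tipped the middle-sized (120 mm) yellow bracket towards the rail with two part-open fingers pushing high on its long flange. I then pushed it low behind the short flange until it met the rail, and handed the job in. It was never gripped. The clock was near 9.5 s when I handed in.

**Seating:** On the last pushes the TCP stopped at x = 0.5674 and the push force rose from about 0 to 6 N. The side camera puts the free edge at or just past the stop face (0.675–0.679 m against about 0.674 m). The scene camera could not check this, because the rail hides the edge from it.

**Squareness:** The short flange's normal measured 6.3° and 6.5° in the two cameras, and the rail's 6.6–6.9°. The difference is well under the 0.06 rad (3.4°) limit.
- The long flange's side edges in the scene camera gave 7.5° and 5.5°, which agrees.
- The side camera's fits of those edges gave 20.5° and 11.5°. I put this down to few, noisy pixels and did not use them.

**Blue and the rest:** Blue is standing and measured the same place as at the start, and the tool was clear of everything at 0.2 m height. I did not re-measure the other bystanders; the arm only worked around the yellow bracket.

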